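# Set the gauge blades in the strip-slicing jig

### The job

Get the strip slicer ready: press the thumb latch so that the case's sprung lid pops open, take out every gauge blade that is in the case, and slide each one, flat and square with its tab outward, into a gap of its own in the front of the slicing jig, just so far that the black line across the blade is level with the jig's front face. Leave the case empty with its lid snapped shut and the other things on the platform where they are.

Things in the scene. Friction and masses are not known exactly. Their poses are not given: they have to be found in the camera images.
- lid (a joint): Sprung white lid of the red case, 168 x 270 x 8 mm, hinged along the case's far top edge: 0 shut and caught by the latch, 1.45 rad fully open, where its spring holds it (7 degrees short of upright, over the back 20 mm of the case). Push its outer face down near the free edge: 2 to 5 N, then up to 8 N for the last few mm until the latch snaps over its front edge; if not caught it springs up again.
- latch (a joint): Thumb latch in the middle of the case's near side, a black rocker: 0 at rest, 0.32 rad fully pressed; pressing its pad down about 5 to 8 mm (4 to 6 N) frees the lid, which pops open at once; it springs back when let go. Its hook, over the lid's front edge, stands up to 92 mm above the table.
- latch_pad (a point): Middle of the top of the latch's thumb pad, a black ledge 34 mm deep and 56 mm wide that sticks out 43 mm from the near side of the case, about 51 mm above the table; press straight down here.
- lid_hinge (a point): Middle of the lid's hinge line, at the top of the case's far wall, 66 mm above the table; x axis turns with the lid: when shut it points from the latch side to the hinge side, y along the hinge. The lid reaches 168 mm from here along -x of this frame and its outer face is 8 mm along +z.
- case: Fixed red open-topped case, 160 x 270 x 66 mm, walls 5 mm; origin at the centre of its underside, x from the latch side to the hinge side, z up. Inside, low ribs (tops 11 mm above the table) part the floor (5 mm above the table) into four lanes 56 mm apart in y, each with at most one blade lying lengthways, nose to the hinge.
- jig: Fixed wooden strip-slicing jig, 190 x 254 mm, 72 mm high at the steel ridges; origin at the centre of its underside, x from its front (sill) to its back. Base board 12 mm thick, its front 100 mm a bare sill; the block on the back 90 mm has an upright front face (x = +5 mm) with four gaps at the foot, 56 mm apart, running straight in along x and out at the back, with no stop.
- gap1 (a point): Mouth of gap 1 of the jig (gap 1 at the +y end): middle of its width, in the plane of the front face, on the sill's surface (12 mm above the table). Axes as the jig: x into the gap. The gap is 46 mm wide, 12 mm high, 90 mm long; the sill runs on level into it as its floor.
- blade1_grip (a point): Centre of gauge blade 1's tab (3 or 4 blades, all alike, 0.1 kg): flat steel plate 130 x 40 x 5 mm, the last 20 mm of the nose tapered at 45 degrees to a point, with an upright wooden tab on its rear half, 40 mm along the blade, 12 thick, 45 high. x to the nose, z up out of its top. Point: 27.5 mm above the plate's underside, 35 ahead of its rear end, 95 behind the nose tip. The tab stays outside the gap.
- blade1_line (a point): Middle of the black line (3 mm wide, across the plate) of gauge blade 1, taken on the plate's underside: 60 mm behind the nose tip, 35 mm ahead of the tab's centre. When set it lies in the plane of the jig's front face, at the gap's mouth point.
- gap2 (a point): Mouth of gap 2 of the jig (gap 1 at the +y end): middle of its width, in the plane of the front face, on the sill's surface (12 mm above the table). Axes as the jig: x into the gap. The gap is 46 mm wide, 12 mm high, 90 mm long; the sill runs on level into it as its floor.
- blade2_grip (a point): Centre of gauge blade 2's tab (3 or 4 blades, all alike, 0.1 kg): flat steel plate 130 x 40 x 5 mm, the last 20 mm of the nose tapered at 45 degrees to a point, with an upright wooden tab on its rear half, 40 mm along the blade, 12 thick, 45 high. x to the nose, z up out of its top. Point: 27.5 mm above the plate's underside, 35 ahead of its rear end, 95 behind the nose tip. The tab stays outside the gap.
- blade2_line (a point): Middle of the black line (3 mm wide, across the plate) of gauge blade 2, taken on the plate's underside: 60 mm behind the nose tip, 35 mm ahead of the tab's centre. When set it lies in the plane of the jig's front face, at the gap's mouth point.
- gap3 (a point): Mouth of gap 3 of the jig (gap 1 at the +y end): middle of its width, in the plane of the front face, on the sill's surface (12 mm above the table). Axes as the jig: x into the gap. The gap is 46 mm wide, 12 mm high, 90 mm long; the sill runs on level into it as its floor.
- blade3_grip (a point): Centre of gauge blade 3's tab (3 or 4 blades, all alike, 0.1 kg): flat steel plate 130 x 40 x 5 mm, the last 20 mm of the nose tapered at 45 degrees to a point, with an upright wooden tab on its rear half, 40 mm along the blade, 12 thick, 45 high. x to the nose, z up out of its top. Point: 27.5 mm above the plate's underside, 35 ahead of its rear end, 95 behind the nose tip. The tab stays outside the gap.
- blade3_line (a point): Middle of the black line (3 mm wide, across the plate) of gauge blade 3, taken on the plate's underside: 60 mm behind the nose tip, 35 mm ahead of the tab's centre. When set it lies in the plane of the jig's front face, at the gap's mouth point.
- gap4 (a point): Mouth of gap 4 of the jig (gap 1 at the +y end): middle of its width, in the plane of the front face, on the sill's surface (12 mm above the table). Axes as the jig: x into the gap. The gap is 46 mm wide, 12 mm high, 90 mm long; the sill runs on level into it as its floor.
- blade4_grip (a point): Centre of gauge blade 4's tab (3 or 4 blades, all alike, 0.1 kg): flat steel plate 130 x 40 x 5 mm, the last 20 mm of the nose tapered at 45 degrees to a point, with an upright wooden tab on its rear half, 40 mm along the blade, 12 thick, 45 high. x to the nose, z up out of its top. Point: 27.5 mm above the plate's underside, 35 ahead of its rear end, 95 behind the nose tip. The tab stays outside the gap.
- blade4_line (a point): Middle of the black line (3 mm wide, across the plate) of gauge blade 4, taken on the plate's underside: 60 mm behind the nose tip, 35 mm ahead of the tab's centre. When set it lies in the plane of the jig's front face, at the gap's mouth point.
- bowl: Bystander: brass bowl, 90 mm across, 50 mm high; leave alone. Origin at the centre of its underside
- pestle: Bystander: wooden pestle 220 mm long, 44 mm thick, lying about along y; leave alone. Origin about mid-length, on the table
- sauce: Bystander: amber bottle 64 mm across, 190 mm high; leave alone. Origin at the centre of its underside
- knife: Bystander: kitchen knife 290 mm long lying on a 30 mm chopping board at the left; leave alone. Origin at the joint of handle and blade

How it is judged (in metres and radians):
On the way:
1. the latch has been pressed and the case's lid has sprung open (value of joint lid above 1.1 rad), for 0.2 s.
At the end, for the whole second after the job is handed in: Every blade that was in the case lies flat in a gap of the jig, its black line within 6 mm of the jig's front face and within 8 mm of the gap's middle, nose inward (within 0.17 rad of square); the case's lid is down (joint below 0.04 rad) and caught by the latch (((x of blade1_line in the frame of gap1 between -0.006 and 0.006 m and y of blade1_line in the frame of gap1 between -0.008 and 0.008 m and z of blade1_line in the frame of gap1 between -0.005 and 0.005 m and angle between the x axis of blade1_line and the x axis of gap1, either way round below 0.17 rad) or (x of blade1_line in the frame of gap2 between -0.006 and 0.006 m and y of blade1_line in the frame of gap2 between -0.008 and 0.008 m and z of blade1_line in the frame of gap2 between -0.005 and 0.005 m and angle between the x axis of blade1_line and the x axis of gap2, either way round below 0.17 rad) or (x of blade1_line in the frame of gap3 between -0.006 and 0.006 m and y of blade1_line in the frame of gap3 between -0.008 and 0.008 m and z of blade1_line in the frame of gap3 between -0.005 and 0.005 m and angle between the x axis of blade1_line and the x axis of gap3, either way round below 0.17 rad) or (x of blade1_line in the frame of gap4 between -0.006 and 0.006 m and y of blade1_line in the frame of gap4 between -0.008 and 0.008 m and z of blade1_line in the frame of gap4 between -0.005 and 0.005 m and angle between the x axis of blade1_line and the x axis of gap4, either way round below 0.17 rad)) and angle between each of blade1_line, blade2_line, blade3_line, blade4_line's own z axis and vertical below 0.12 rad and ((x of blade2_line in the frame of gap1 between -0.006 and 0.006 m and y of blade2_line in the frame of gap1 between -0.008 and 0.008 m and z of blade2_line in the frame of gap1 between -0.005 and 0.005 m and angle between the x axis of blade2_line and the x axis of gap1, either way round below 0.17 rad) or (x of blade2_line in the frame of gap2 between -0.006 and 0.006 m and y of blade2_line in the frame of gap2 between -0.008 and 0.008 m and z of blade2_line in the frame of gap2 between -0.005 and 0.005 m and angle between the x axis of blade2_line and the x axis of gap2, either way round below 0.17 rad) or (x of blade2_line in the frame of gap3 between -0.006 and 0.006 m and y of blade2_line in the frame of gap3 between -0.008 and 0.008 m and z of blade2_line in the frame of gap3 between -0.005 and 0.005 m and angle between the x axis of blade2_line and the x axis of gap3, either way round below 0.17 rad) or (x of blade2_line in the frame of gap4 between -0.006 and 0.006 m and y of blade2_line in the frame of gap4 between -0.008 and 0.008 m and z of blade2_line in the frame of gap4 between -0.005 and 0.005 m and angle between the x axis of blade2_line and the x axis of gap4, either way round below 0.17 rad)) and ((x of blade3_line in the frame of gap1 between -0.006 and 0.006 m and y of blade3_line in the frame of gap1 between -0.008 and 0.008 m and z of blade3_line in the frame of gap1 between -0.005 and 0.005 m and angle between the x axis of blade3_line and the x axis of gap1, either way round below 0.17 rad) or (x of blade3_line in the frame of gap2 between -0.006 and 0.006 m and y of blade3_line in the frame of gap2 between -0.008 and 0.008 m and z of blade3_line in the frame of gap2 between -0.005 and 0.005 m and angle between the x axis of blade3_line and the x axis of gap2, either way round below 0.17 rad) or (x of blade3_line in the frame of gap3 between -0.006 and 0.006 m and y of blade3_line in the frame of gap3 between -0.008 and 0.008 m and z of blade3_line in the frame of gap3 between -0.005 and 0.005 m and angle between the x axis of blade3_line and the x axis of gap3, either way round below 0.17 rad) or (x of blade3_line in the frame of gap4 between -0.006 and 0.006 m and y of blade3_line in the frame of gap4 between -0.008 and 0.008 m and z of blade3_line in the frame of gap4 between -0.005 and 0.005 m and angle between the x axis of blade3_line and the x axis of gap4, either way round below 0.17 rad)) and ((x of blade4_line in the frame of gap1 between -0.006 and 0.006 m and y of blade4_line in the frame of gap1 between -0.008 and 0.008 m and z of blade4_line in the frame of gap1 between -0.005 and 0.005 m and angle between the x axis of blade4_line and the x axis of gap1, either way round below 0.17 rad) or (x of blade4_line in the frame of gap2 between -0.006 and 0.006 m and y of blade4_line in the frame of gap2 between -0.008 and 0.008 m and z of blade4_line in the frame of gap2 between -0.005 and 0.005 m and angle between the x axis of blade4_line and the x axis of gap2, either way round below 0.17 rad) or (x of blade4_line in the frame of gap3 between -0.006 and 0.006 m and y of blade4_line in the frame of gap3 between -0.008 and 0.008 m and z of blade4_line in the frame of gap3 between -0.005 and 0.005 m and angle between the x axis of blade4_line and the x axis of gap3, either way round below 0.17 rad) or (x of blade4_line in the frame of gap4 between -0.006 and 0.006 m and y of blade4_line in the frame of gap4 between -0.008 and 0.008 m and z of blade4_line in the frame of gap4 between -0.005 and 0.005 m and angle between the x axis of blade4_line and the x axis of gap4, either way round below 0.17 rad)) and value of joint lid below 0.04 rad and value of joint latch below 0.12 rad); the robot touches nothing.
It fails at once if a bystander (bowl, pestle, bottle or knife) is pushed more than 3 cm from its place (distance of any of bowl, pestle, sauce, knife from where it was at the start of the episode above 0.03 m).
Of blade1, blade2, blade3, blade4 only 3 to 4 are there at a start; the rules pass over those that are not, and their reading is None.
At some moment in a run one of blade1, blade2, blade3, blade4 may be knocked a few centimetres aside while the robot is not near it.
Once in a run the grip may slacken for a moment while it holds something.
It also fails if it takes over 208 s, if anything falls off the work surface, if the arm or the gripper's body presses on something with over 40 N, if the wrist force passes 120 N, or if a joint passes its speed limit or range.

### The arm

A 6-joint arm with a two-finger parallel gripper is mounted at the origin on the work surface. World frame = base frame: x ahead of the robot, y to its left, z up, the work surface at z = 0. Lengths are in mm, angles in rad, forces in N, time in s.
With the tool pointing down it reaches from about 400 to 825 mm from the base axis. Payload 7 kg.
Tool frame: the origin (TCP) lies between the finger pads; the fingertips stand 19 mm ahead of it and the grasp point (between the pads) is the TCP; z points along the fingers, y is the direction in which the jaws open and shut (so a half turn about z gives the same grasp; the last joint's range is limited). The gripper opens to 88 mm and grips with 3 to 60 N. Pads are 19 mm wide; open, the fingers measure 130 mm over their backs; the gripper's body (78 mm by 193 mm) begins 47 mm behind the grasp point.
Start: joints at [1.517, 0.359, 0.012, 0, -1.224, -0.288], TCP at [226.257, 635.927, 245.561] pointing down, gripper open.
Joint ranges: [-3.07, 3.07], [-1.43, 2.12], [-1.02, 1.25], [-3.03, 1.67], [-3.05, -0], [-3.03, 3.03]. Speed limits (rad/s): [2.39, 2.39, 3.01, 3.14, 3.14, 3.14].

### API

Orientations are given as a rotation vector (axis times angle).
In Python, from plant import ctrl gives the robot as it stands.
- The arm moves only by the shell command python3 -m crank 'ROWS' [OPENING] [FORCE]. ROWS is JSON, a list of rows, each a list of 2 entries, a list of its own where there are three numbers: the shift along the tool's x, y, z in mm, then the turn, a rotation vector about the tool's x, y, z in rad. In form: [[[dx, dy, dz], [wx, wy, wz]], ...]. A call has exactly 5 rows; each row shifts and turns the commanded pose from where the row before left it, along the tool's axes as they then stand; what a row does not reach is not made up. A row lasts 1/8 s, in which the tool goes at most 62.5 mm and 10.7 degrees, less where a joint would pass 70% of its speed; a pose out of reach is approached as far as the arm can. A call is refused whole if a number of a shift passes 62.5 or a number of a turn 0.188, either way. A call with a gripper value outside its range is refused whole. OPENING is the closure, from 0 (fully open) to 1 (shut), set as the call begins (- or left out, the last holds). The fingers move at their own pace and stop on an object; FORCE is the grip in N (left out, the last holds). Time passes only in rows, so rows that do not move let the fingers close, or fill a call up. It gives the time, the measured TCP pose, the force and the opening at its end, in the units of the state.
- ctrl.get_obs(): the state, without advancing time (a new reading comes with each control period).
- ctrl.grab_frame(name): name is "side" or "top"; returns the picture (480x640x3 uint8, red, green, blue); there is no depth.
- ctrl.camera_params(name): a dict with "mtx" (3x3 intrinsics, pixels), "origin" and "orientation" of the camera in the world. Camera axes: x right, y down, z forward; pixel columns grow to the right and rows downward; lengths in mm; the calibration is good to about 2 mm. A picture is of the moment at which its call begins. camera_params takes no time and is no camera call.
- ctrl.finish_job(): hands the job in, once; it reports no verdict.
The state is a dict: "clock": time; "joint_pos": joint angles; "joint_vel": joint speeds; "effort": joint torques, N m; "tcp_pos": TCP position; "orientation": TCP orientation; "force": force on the tool from outside, world axes, zero at the start; "torque": the same for the moment, N m; "width": finger opening in mm.
Only numpy, scipy, OpenCV 4.12 (cv2) and the standard library are available. Lean on these libraries where they do the work, as an engineer would, in place of code of your own. Each camera call takes 0.05 s, during which the arm holds its last target. There are 200 camera calls.

## Working session

There is one attempt and no reset: what is moved stays moved. The work goes in short steps, Python scripts to look and compute and a shell command to move; the robot and the scene stay as the last step left them, time stands still between calls to the robot, and variables do not carry over. Pictures are saved under pics/ and viewed, about 12 in all and at most 16, crops included, and the job is handed in when it is done.

```bash
ls; mkdir -p pics; python3 - <<'E'
from plant import ctrl
import cv2
for n in("side","top"):
    p=ctrl.camera_params(n);print(n,p)
    cv2.imwrite(f"pics/{n}0.png",ctrl.grab_frame(n)[:,:,::-1])
print(ctrl.get_obs())
E
```

```text
pics
side {'mtx': array([[568.49539161,   0.        , 311.6791153 ],
       [  0.        , 568.49539161, 234.73094472],
       [  0.        ,   0.        ,   1.        ]]), 'origin': array([ 295.86227881, -793.01641671,  936.53561909]), 'orientation': array([-2.28691439,  0.33832443, -0.15084578])}
top {'mtx': array([[574.2143963 ,   0.        , 324.70074999],
       [  0.        , 574.2143963 , 240.29111085],
       [  0.        ,   0.        ,   1.        ]]), 'origin': array([ 478.24182313,  120.22419212, 1445.75857343]), 'orientation': array([-2.15779306,  2.21935978, -0.03771669])}
{'clock': 0.1, 'joint_pos': array([ 1.51711092e+00,  3.59306238e-01,  1.11628678e-02, -3.02941069e-04,
       -1.22412189e+00, -2.88103631e-01]), 'joint_vel': array([-0.00027423, -0.00165453,  0.00147875,  0.00295531,  0.00021687,
       -0.00215084]), 'effort': array([-1.27538842e-03, -5.84163022e+01,  2.93752563e+01,  7.01550230e+00,
        1.01777460e-02, -5.34989636e-05]), 'tcp_pos': array([226.12736969, 635.55962271, 244.72860472]), 'orientation': array([ 3.09433120e+00, -5.34177329e-01, -1.74447598e-04]), 'force': array([-0.34257941,  0.85388308,  0.382105  ]), 'torque': array([ 0.03801032, -0.0186309 , -0.0199106 ]), 'width': 87.695445705133}
```

View pics/top0.png

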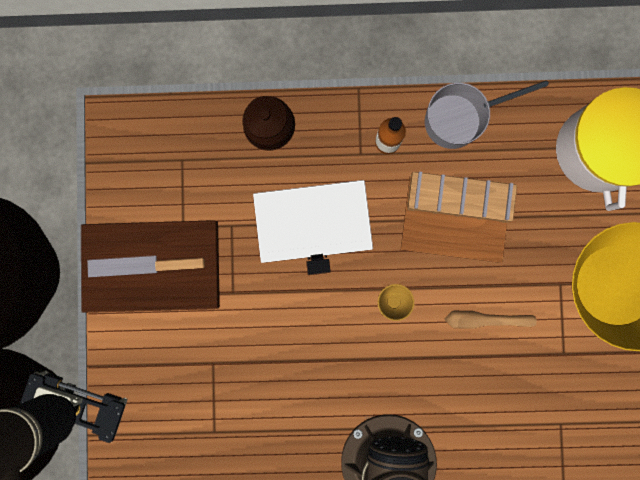

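View pics/side0.png

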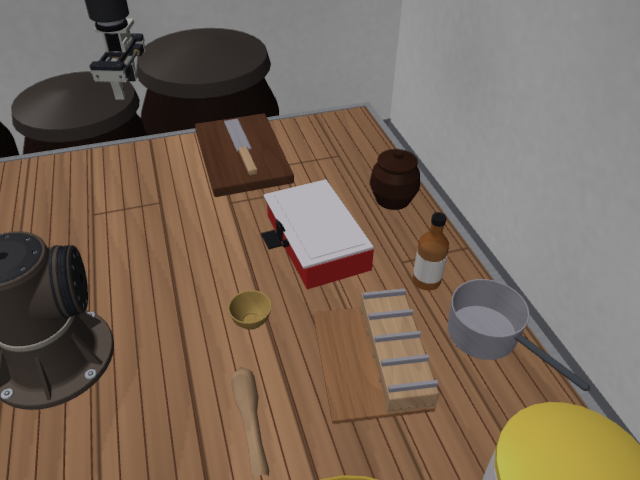

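Top view: lid corners ≈(253,193),(364,181),(372,250),(261,262), with the latch pad at (318,265). The jig's sill front corners are ≈(401,250),(504,262). The bowl is at (396,302) and the pestle at (490,319). The side view shows the same layout. Next I fit the case and jig poses from both views.

```bash
cat > h.py <<'E'
import numpy as np, cv2
from scipy.spatial.transform import Rotation as Ro
from scipy.optimize import least_squares
P={}
def cam(n):
    if n not in P:
        from plant import ctrl
        c=ctrl.camera_params(n); P[n]=(c["mtx"],c["origin"],Ro.from_rotvec(c["orientation"]).as_matrix())
    return P[n]
def proj(n,X):
    K,o,R=cam(n); p=(np.atleast_2d(X)-o)@R@K.T; return p[:,:2]/p[:,2:]
def ray(n,uv):
    K,o,R=cam(n); d=R@np.linalg.solve(K,[*uv,1]); return o,d/np.linalg.norm(d)
def onz(n,uv,z):
    o,d=ray(n,uv); return o+d*(z-o[2])/d[2]
def tri(a,b):  # top uv, side uv -> point, gap
    o1,d1=ray("top",a);o2,d2=ray("side",b)
    s=np.linalg.lstsq(np.c_[d1,-d2],o2-o1,rcond=None)[0]
    p,q=o1+s[0]*d1,o2+s[1]*d2; return (p+q)/2,np.linalg.norm(p-q)
def shot(n,name=None):
    from plant import ctrl
    f=ctrl.grab_frame(n)[:,:,::-1].copy()
    if name: cv2.imwrite(f"pics/{name}.png",f)
    return f
def crop(f,x,y,w,h,k,name): cv2.imwrite(f"pics/{name}.png",cv2.resize(f[y:y+h,x:x+w],None,fx=k,fy=k,interpolation=cv2.INTER_CUBIC))
def poly(mask):
    c=max(cv2.findContours(mask,cv2.RETR_EXTERNAL,cv2.CHAIN_APPROX_NONE)[0],key=cv2.contourArea)
    return cv2.approxPolyDP(c,0.03*cv2.arcLength(c,True),True)[:,0]
def go(target,yaw=None):
    """world target TCP, yaw of tool x (tool down) -> shift in tool axes and turn"""
    from plant import ctrl
    o=ctrl.get_obs(); R=Ro.from_rotvec(o["orientation"]).as_matrix()
    d=R.T@(np.array(target)-o["tcp_pos"])
    print("clk %.2f tcp"%o["clock"],o["tcp_pos"].round(1),"w %.1f"%o["width"],"F",o["force"].round(1),"shift",d.round(1),end=" ")
    if yaw is not None:
        c,s=np.cos(yaw),np.sin(yaw); D=np.array([[c,s,0],[s,-c,0],[0,0,-1.]])
        print("turn",Ro.from_matrix(R.T@D).as_rotvec().round(3),end="")
    print(" tool x",R[:,0].round(3))
E
python3 - <<'E'
from h import *
import cv2
for n in("top","side"):
    f=cv2.imread(f"pics/{n}0.png"); r=(slice(150,300),slice(230,400))
    g=f[r].astype(int); m=((g.min(2)>170)).astype(np.uint8)*255
    p=poly(m)+[230,150]; print(n,p.tolist())
    crop(f,240 if n=="top" else 240,160 if n=="top" else 170,300 if n=="top" else 220,130 if n=="top" else 260,2.6 if n=="top" else 2.3,n+"c")
E
python3 - <<'E'
import cv2,numpy as np
a=cv2.imread('pics/topc.png');b=cv2.imread('pics/sidec.png')
c=np.zeros((600,800,3),np.uint8)
print(a.shape,b.shape)
E
```

```text
top [[363, 181], [253, 194], [261, 262], [371, 249]]
side [[325, 180], [264, 195], [303, 265], [371, 246]]
(338, 780, 3) (598, 506, 3)
```

View pics/topc.png

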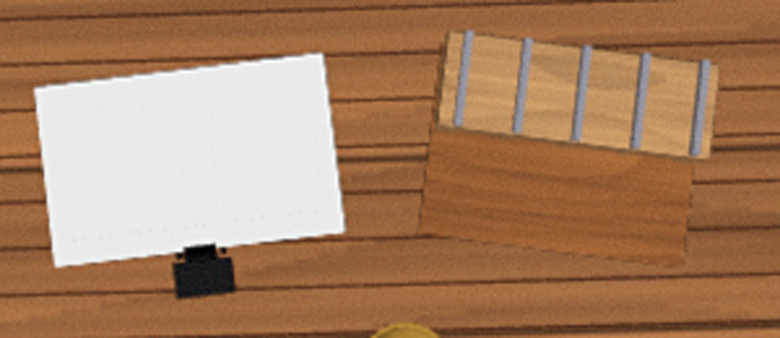

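View pics/sidec.png

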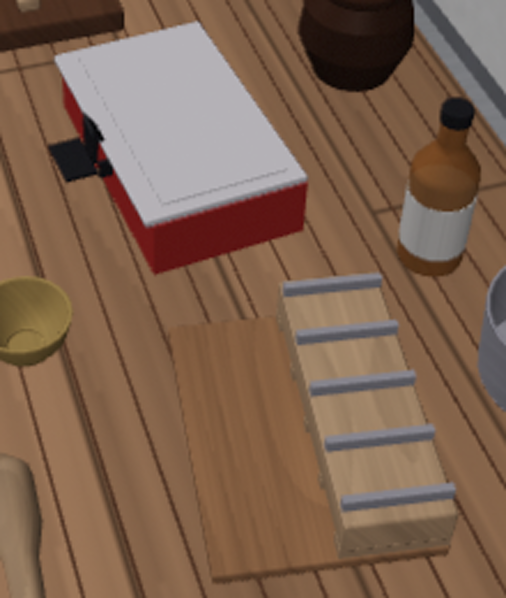

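The crops show clear corners for lid, jig sill and block. Fitting poses.

```bash
cat > fit.py <<'E'
from h import *
def T(p,L):
    c,s=np.cos(p[2]),np.sin(p[2]); L=np.array(L,float)
    return np.c_[p[0]+c*L[:,0]-s*L[:,1],p[1]+s*L[:,0]+c*L[:,1],L[:,2]]
tc=lambda u,v:((u+.5)/2.6-.5+240,(v+.5)/2.6-.5+160)
sc=lambda u,v:((u+.5)/2.3-.5+240,(v+.5)/2.3-.5+170)
# lid: case frame; hinge at x=+80 (outer far wall) -> free edge x=-88, z 74
lidL=[[80,-135,74],[80,135,74],[-88,135,74],[-88,-135,74]]
lt=[(363.5,181),(253,193.5),(260.8,262),(371.5,249.5)]
ls=[sc(305,181),sc(198,24),sc(55,60),sc(152,222)]
def rep(f,p,n): print(n,p.round(4), "resid",f(p).round(1))
fc=lambda p:np.r_[(proj("top",T(p,lidL))-lt).ravel(),(proj("side",T(p,lidL))-ls).ravel()]
c=least_squares(fc,[700,150,0.1]).x; rep(fc,c,"case")
jt=[[-95,127,12],[-95,-127,12]]; js=[[-95,127,12],[-95,-127,12]]
pt=[tc(418,234),tc(685,266)]; ps=[sc(170,328),sc(213,580)]
def fj(p):
    H=p[3]
    b=[[5,127,H],[5,-127,H],[95,-127,H],[95,127,H]]
    return np.r_[(proj("top",T(p,jt))-pt).ravel(),(proj("side",T(p,js))-ps).ravel(),
     (proj("top",T(p,b))-[tc(433,125),tc(709,158),tc(719,64),tc(448,31)]).ravel(),
     (proj("side",T(p,[b[1],b[2],[95,-127,12]]))-[sc(341,534),sc(455,514),sc(449,552)]).ravel()]
j=least_squares(fj,[640,-170,-0.1,66]).x; rep(fj,j,"jig")
print("pad tri",tri(tc(204,279),sc(72,158)))
print("pad model",T(c,[[-106,0,51]]))
print("gaps",T(j,[[5,y,12] for y in(84,28,-28,-84)]).round(1))
for a,b in zip(lt,ls): print(tri(a,b))
E
python3 fit.py; python3 -c "
from h import *
go([0,0,0],0)"
```

```text
case [5.991183e+02 1.675948e+02 9.070000e-02] resid [ 1.1 -1.8  0.1 -0.9  0.2 -0.   1.6 -0.9  1.  -1.6 -0.4 -1.3 -1.3 -1.5
 -3.4  0.9]
jig [ 5.964066e+02 -1.884608e+02 -1.548000e-01  5.426840e+01] resid [ 0.5 -0.4 -0.4  0.1 -1.9 -0.5 -0.7 -0.9  1.7  0.   0.1  0.4  0.4 -0.1
  0.4 -0.3  0.7 -0.7  0.9  1.7  0.  -2. ]
pad tri (array([484.96694514, 157.95687886,  50.3631927 ]), np.float64(2.9676095617576803))
pad model [[493.5537869  157.99655726  51.        ]]
gaps [[ 614.3 -106.2   12. ]
 [ 605.7 -161.6   12. ]
 [ 597.  -216.9   12. ]
 [ 588.4 -272.2   12. ]]
(array([688.71718433,  42.41152701,  67.67330413]), np.float64(2.261190472004121))
(array([666.41616194, 309.88771448,  69.47963724]), np.float64(2.8394622039553807))
(array([500.76213181, 294.90736586,  68.12381735]), np.float64(3.047836905001597))
(array([526.60439237,  27.8598341 ,  72.74255472]), np.float64(10.20205356398865))
clk 0.10 tcp [226.1 635.6 244.7] w 87.7 F [-0.3  0.9  0.4] shift [  0.  674.2 245.7] turn [ 0.001  0.    -0.342] tool x [ 0.942 -0.335  0.   ]
```

```bash
sed -i 's/sc(152,222)\]/sc(146,219)]/' fit.py; python3 fit.py | head -8
python3 -m crank '[[[0,0,0],[0,0,-0.144]],[[0,0,0],[0,0,-0.144]],[[0,0,0],[0,0,-0.144]],[[10,25,3],[0,0,0]],[[20,50,6],[0,0,0]]]' 1 20
python3 -m crank '[[[20,50,6],[0,0,0]],[[20,50,6],[0,0,0]],[[20,50,6],[0,0,0]],[[20,50,6],[0,0,0]],[[20,50,6],[0,0,0]]]'
python3 -m crank '[[[20,50,6],[0,0,0]],[[20,50,6],[0,0,0]],[[20,50,6],[0,0,0]],[[10,25,3],[0,0,0]],[[0,0,0],[0,0,0]]]'
python3 -c "
from h import *
go([474,158,180],0.09)"
```

```text
case [5.984692e+02 1.682002e+02 8.460000e-02] resid [ 1.1 -1.2  0.  -1.  -0.3 -0.1  1.2 -0.3  0.4 -1.5 -0.3 -1.3 -1.3 -1.8
 -1.6  2. ]
jig [ 5.964066e+02 -1.884608e+02 -1.548000e-01  5.426840e+01] resid [ 0.5 -0.4 -0.4  0.1 -1.9 -0.5 -0.7 -0.9  1.7  0.   0.1  0.4  0.4 -0.1
  0.4 -0.3  0.7 -0.7  0.9  1.7  0.  -2. ]
pad tri (array([484.96694514, 157.95687886,  50.3631927 ]), np.float64(2.9676095617576803))
pad model [[492.84818712 159.2446773   51.        ]]
gaps [[ 614.3 -106.2   12. ]
 [ 605.7 -161.6   12. ]
clock: 0.72
tcp_pos: [262.6, 564.1, 235.4]
orientation: [3.137, 0.144, -0.0]
force: [1.0, 0.5, 0.6]
width: 43.0
clock: 1.35
tcp_pos: [385.4, 322.2, 206.3]
orientation: [3.138, 0.142, -0.0]
force: [0.6, 0.8, -0.4]
width: 0.5
clock: 1.98
tcp_pos: [470.6, 154.1, 185.0]
orientation: [3.138, 0.137, -0.002]
force: [-1.1, -0.5, 0.4]
width: 0.4
clk 1.98 tcp [470.6 154.1 185. ] w 0.4 F [-1.1 -0.5  0.4] shift [ 3.7 -3.6  5. ] turn [ 0.001  0.001 -0.003] tool x [ 0.996  0.087 -0.001]
```

```bash
python3 -m crank '[[[0,0,0],[0,0.13,0]],[[0,0,0],[0,0.13,0]],[[0,0,0],[0,0.13,0]],[[0,0,0],[0,0.13,0]],[[0,0,0],[0,0,0]]]'
python3 -c "
from h import *
go([474.5,157,85])
go([474.5,157,60])"
```

```text
clock: 2.6
tcp_pos: [483.9, 161.7, 209.6]
orientation: [-3.024, -0.137, -0.753]
force: [-0.5, -1.2, -0.9]
width: 0.7
clk 2.60 tcp [483.9 161.7 209.6] w 0.7 F [-0.5 -1.2 -0.9] shift [-67.    3.9 105.5]  tool x [0.88  0.08  0.469]
clk 2.60 tcp [483.9 161.7 209.6] w 0.7 F [-0.5 -1.2 -0.9] shift [-78.7   3.9 127.6]  tool x [0.88  0.08  0.469]
```

```bash
python3 -m crank '[[[-13,1,20],[0,0,0]],[[-13,1,20],[0,0,0]],[[-13,1,20],[0,0,0]],[[-13,1,20],[0,0,0]],[[0,0,0],[0,0,0]]]'
python3 -c "
from h import *
go([474.5,157,85])"
python3 -m crank '[[[0,0,0],[0,0,0]],[[0,0,0],[0,0,0]],[[0,0,0],[0,0,0]],[[0,0,0],[0,0,0]],[[0,0,0],[0,0,0]]]'
python3 -c "
from h import *
go([474.5,157,85])"
```

```text
clock: 3.22
tcp_pos: [495.9, 161.7, 152.4]
orientation: [-3.064, -0.134, -0.631]
force: [-0.3, 1.1, -0.1]
width: 0.5
clk 3.23 tcp [495.9 161.7 152.4] w 0.5 F [-0.3  1.1 -0.1] shift [-46.5   2.4  53.4]  tool x [0.915 0.081 0.395]
clock: 3.85
tcp_pos: [495.9, 162.4, 154.4]
orientation: [-3.06, -0.135, -0.635]
force: [0.4, 0.0, 0.1]
width: 0.2
clk 3.85 tcp [495.9 162.4 154.4] w 0.2 F [0.4 0.  0.1] shift [-47.5   3.2  55. ]  tool x [0.914 0.081 0.398]
```

```bash
python3 -c "
from plant import ctrl
print(ctrl.get_obs()['joint_pos'].round(3))"
python3 -m crank '[[[0,0,0],[0,-0.1,0]],[[0,0,0],[0,-0.1,0]],[[0,0,0],[0,-0.1,0]],[[0,0,0],[0,0,0]],[[0,0,0],[0,0,0]]]'
python3 -c "
from h import *
from plant import ctrl
print(ctrl.get_obs()['joint_pos'].round(3))
go([474.5,157,85],0.09)"
```

```text
[ 0.748 -0.008 -1.016  0.83  -0.342  0.152]
clock: 4.47
tcp_pos: [501.6, 156.7, 156.3]
orientation: [3.122, 0.125, 0.234]
force: [-1.1, -0.9, -0.6]
width: 0.5
[ 0.748  0.114 -0.609  0.153 -0.744  0.795]
clk 4.47 tcp [501.6 156.7 156.3] w 0.5 F [-1.1 -0.9 -0.6] shift [-37.3  -3.4  66.5] turn [ 0.015 -0.149 -0.01 ] tool x [0.986 0.08  0.148]
```

```bash
python3 -m crank '[[[-8,0,15],[0,0,0]],[[-8,0,15],[0,0,0]],[[-9,0,16],[0,0,0]],[[-8,0,15],[0,0,0]],[[0,0,0],[0,0,0]]]'
python3 -c "
from h import *
from plant import ctrl
print(ctrl.get_obs()['joint_pos'].round(3))
go([477,157,76],0.09)"
```

```text
clock: 5.1
tcp_pos: [476.7, 153.3, 90.7]
orientation: [3.122, 0.127, 0.23]
force: [0.8, 0.2, 0.3]
width: 0.2
[ 0.779  0.166 -0.756  0.201 -0.554  0.707]
clk 5.10 tcp [476.7 153.3  90.7] w 0.2 F [0.8 0.2 0.3] shift [-1.6 -3.9 14.6] turn [ 0.016 -0.147 -0.008] tool x [0.986 0.082 0.146]
```

Press down now: to TCP z≈60 with small steps.

```bash
python3 -m crank '[[[-2,-3,14],[0,0,0]],[[-1,0,5],[0,0,0]],[[-1,0,5],[0,0,0]],[[0,0,4],[0,0,0]],[[0,0,0],[0,0,0]]]'
python3 -c "
from h import *
shot('top','top1');f=shot('side');crop(f,200,100,300,280,2,'side1')
go([477,157,76])"
```

```text
clock: 5.72
tcp_pos: [478.5, 157.3, 63.4]
orientation: [3.123, 0.126, 0.233]
force: [-2.9, 0.2, 2.5]
width: 0.3
clk 5.83 tcp [478.5 157.4  63.6] w 0.9 F [-2.7 -1.   2.8] shift [  0.3   0.4 -12.5]  tool x [0.986 0.081 0.148]
```

View pics/side1.png

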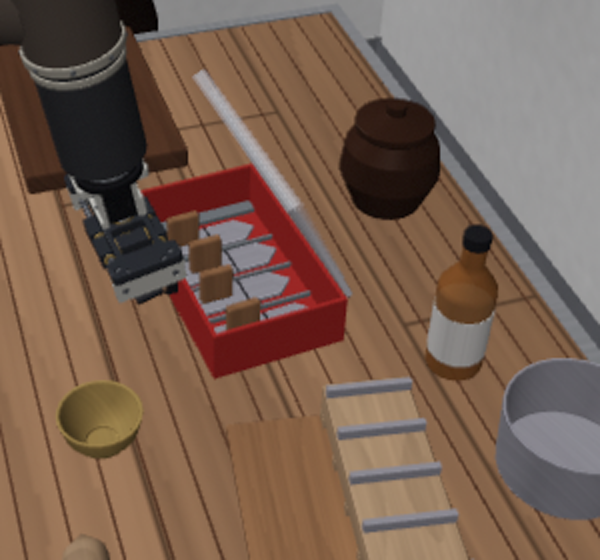

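The lid has sprung open and all four lanes hold a blade: tabs in the crop at (183,230), (206,253), (217,284) and (243,316). I'll raise clear, remove the tilt and move aside to measure.

```bash
python3 -m crank '[[[0,0,-30],[0,0,0]],[[0,0,-50],[0,0,0]],[[0,0,-50],[0,-0.147,0]],[[0,0,-40],[0,0,0]],[[0,0,0],[0,0,0]]]' 0
python3 -m crank '[[[-10,50,0],[0,0,0]],[[-10,50,0],[0,0,0]],[[-10,50,0],[0,0,0]],[[0,40,0],[0,0,0]],[[0,0,0],[0,0,0]]]'
python3 -c "
from h import *
f=shot('top','top2');crop(f,240,160,200,130,3.9,'top2c');f=shot('side','side2');crop(f,250,130,170,190,3.1,'side2c')
go([477,157,76],.09)"
```

```text
clock: 6.45
tcp_pos: [462.2, 158.5, 229.4]
orientation: [3.128, 0.12, 0.041]
force: [-0.3, -0.4, -0.6]
width: 45.1
clock: 7.08
tcp_pos: [444.2, -36.6, 227.8]
orientation: [3.123, 0.115, 0.03]
force: [0.2, 0.3, -0.3]
width: 87.3
clk 7.17 tcp [444.6 -34.9 227.9] w 87.4 F [-0.9 -0.4 -0.1] shift [  43.9 -191.3  149.7] turn [ 0.017 -0.019 -0.015] tool x [0.997 0.076 0.019]
```

View pics/top2c.png

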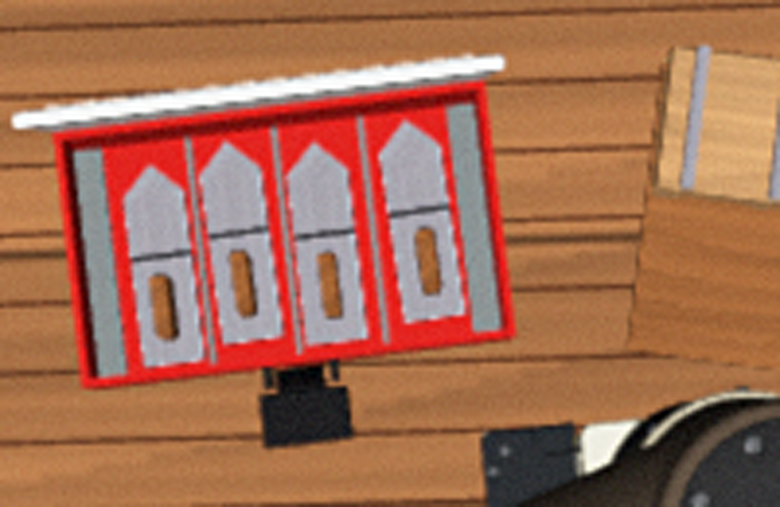

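View pics/side2c.png

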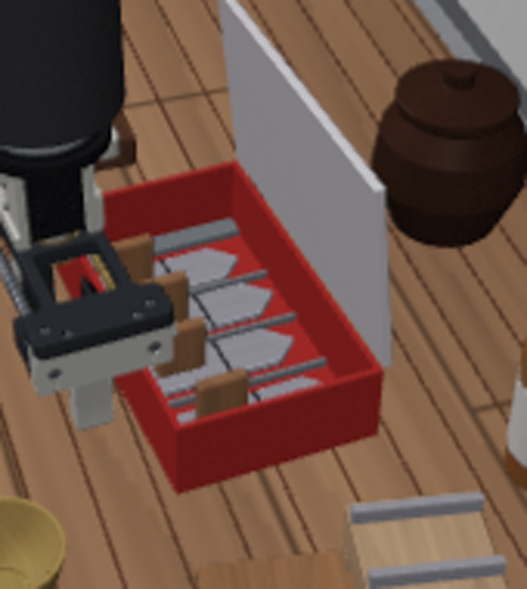

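```bash
cat > b.py <<'E'
from fit import T
from h import *
t=lambda u,v:((u+.5)/3.9-.5+240,(v+.5)/3.9-.5+160)
rim=[t(54,133),t(485,83),t(515,337),t(86,387)]
L=[[80,135,66],[80,-135,66],[-80,-135,66],[-80,135,66]]
f=lambda p:(proj("top",T(p,L))-rim).ravel()
c=least_squares(f,[600,170,.1]).x; print("case(top rim)",c.round(4),f(c).round(1))
N=[(150,166),(226,142),(316,143),(404,121)];M=[(160,258),(238,233),(326,233),(418,211)];R=[(172,364),(252,340),(338,342),(433,319)];G=[(164,306),(243,283),(330,285),(428,260)]
inv=lambda p:T([0,0,-c[2]],[[p[0]-c[0],p[1]-c[1],p[2]]])[0]
for n,m,r,g in zip(N,M,R,G):
    fb=lambda p:(proj("top",T(p,[[95,0,10],[35,0,10],[-35,0,10],[0,0,55]]))-[t(*n),t(*m),t(*r),t(*g)]).ravel()
    p=least_squares(fb,[600,170,.1]).x; print("grip",p.round(3),fb(p).round(1),"case frame",inv([*p[:2],32]).round(1))
E
python3 b.py | tail -5
```

```text
case(top rim) [5.974897e+02 1.680336e+02 8.890000e-02] [-0.  -0.1  0.3 -0.5  0.6  0.1 -0.9  0.4]
grip [5.55385e+02 2.46665e+02 9.40000e-02] [ 0.  -0.3  0.3 -0.3  0.5  0.2 -0.8  0.3] case frame [-35.   82.1  32. ]
grip [5.69311e+02 1.96013e+02 1.08000e-01] [ 0.  -0.2  0.1  0.1  0.2  0.2 -0.3 -0.1] case frame [-25.6  30.4  32. ]
grip [5.66826e+02 1.40695e+02 8.00000e-02] [-0.  -0.2 -0.   0.4 -0.1  0.1  0.2 -0.3] case frame [-33.  -24.5  32. ]
grip [5.79892e+02 7.99990e+01 1.16000e-01] [ 0.  -0.3 -0.1  0.2  0.2  0.1 -0.1  0.1] case frame [-25.3 -86.1  32. ]
```

```bash

python3 -m crank '[[[0,-20,0],[0.017,-0.019,-0.041]],[[40,-40,0],[0,0,0]],[[40,-30,0],[0,0,0]],[[30,0,0],[0,0,0]],[[0,0,0],[0,0,0]]]' 0.66 30
python3 -c "
from h import *
go([580,80,130],.116)"
```

```text
clock: 7.8
tcp_pos: [545.5, 70.6, 226.9]
orientation: [3.136, 0.191, -0.003]
force: [-0.6, -0.8, -0.5]
width: 43.5
clk 7.80 tcp [545.5  70.6 226.9] w 43.5 F [-0.6 -0.8 -0.5] shift [35.5 -5.1 96.8] turn [-0.     0.002  0.005] tool x [ 0.993  0.121 -0.002]
```

```bash

python3 -m crank '[[[18,-3,24],[0,0,0]],[[18,-2,24],[0,0,0]],[[0,0,24],[0,0,0]],[[0,0,24],[0,0,0]],[[0,0,0],[0,0,0]]]'
python3 -c "
from h import *
go([580,80,38],.116)"
```

```text
clock: 8.43
tcp_pos: [577.6, 77.7, 130.4]
orientation: [3.135, 0.187, -0.006]
force: [1.2, 0.3, 0.2]
width: 30.1
clk 8.43 tcp [577.6  77.7 130.4] w 30.1 F [1.2 0.3 0.2] shift [ 3.  -2.  92.4] turn [0.    0.004 0.003] tool x [ 0.993  0.119 -0.004]
```

```bash

python3 -m crank '[[[3,-2,30],[0,0,0]],[[0,0,30],[0,0,0]],[[0,0,22],[0,0,0]],[[0,0,10],[0,0,0]],[[0,0,0],[0,0,0]]]'
python3 -m crank '[[[0,0,0],[0,0,0]],[[0,0,0],[0,0,0]],[[0,0,0],[0,0,0]],[[0,0,0],[0,0,0]],[[0,0,0],[0,0,0]]]' 1 30
python3 -c "
from h import *
go([580,80,150],-.155)"
```

```text
clock: 9.05
tcp_pos: [582.4, 79.9, 40.6]
orientation: [-3.136, -0.186, -0.0]
force: [0.0, -0.0, 0.7]
width: 30.2
clock: 9.68
tcp_pos: [582.7, 79.6, 41.1]
orientation: [-3.136, -0.185, -0.002]
force: [-1.7, 0.5, 7.1]
width: 12.1
clk 9.68 tcp [582.7  79.6  41.1] w 12.1 F [-1.7  0.5  7.1] shift [  -2.5   -0.8 -108.9] turn [-0.001 -0.001  0.273] tool x [0.993 0.118 0.001]
```

```bash

python3 -m crank '[[[0,0,-30],[0,0,0]],[[0,0,-40],[0,0,0]],[[-10,0,-40],[0,0,0]],[[-25,30,0],[0,0,0.137]],[[-10,50,0],[0,0,0.136]]]'
python3 -m crank '[[[0,50,0],[0,0,0]],[[0,50,0],[0,0,0]],[[0,50,0],[0,0,0]],[[0,40,0],[0,0,0]],[[0,0,0],[0,0,0]]]'
python3 -c "
from h import *
go([480.3,-255.3,130],-.155)"
```

```text
clock: 10.3
tcp_pos: [539.3, -4.2, 150.7]
orientation: [-3.131, 0.247, -0.001]
force: [1.2, 0.0, -1.1]
width: 11.7
clock: 10.92
tcp_pos: [509.7, -194.2, 149.8]
orientation: [-3.131, 0.249, 0.001]
force: [-0.6, 1.0, -1.4]
width: 12.1
clk 10.93 tcp [ 509.7 -194.2  149.8] w 12.1 F [-0.6  1.  -1.4] shift [-19.3  65.   19.8] turn [-0.     0.001 -0.004] tool x [ 0.987 -0.158 -0.001]
```

```bash

python3 -m crank '[[[-10,32,10],[0,0,0]],[[-9,33,10],[0,0,-0.004]],[[0,0,20],[0,0,0]],[[0,0,20],[0,0,0]],[[0,0,0],[0,0,0]]]'
python3 -c "
from h import *
go([480.3,-255.3,50],-.155)
f=shot('top','top3');crop(f,385,155,150,120,5,'top3c');f=shot('side','side3')"
```

```text
clock: 11.55
tcp_pos: [480.8, -252.6, 88.7]
orientation: [-3.132, 0.237, 0.005]
force: [-0.1, -0.8, -2.1]
width: 11.9
clk 11.55 tcp [ 480.8 -252.6   88.7] w 11.9 F [-0.1 -0.8 -2.1] shift [ 0.   2.8 38.7] turn [-0.001  0.003  0.004] tool x [ 0.989 -0.15  -0.003]
```

View pics/top3c.png

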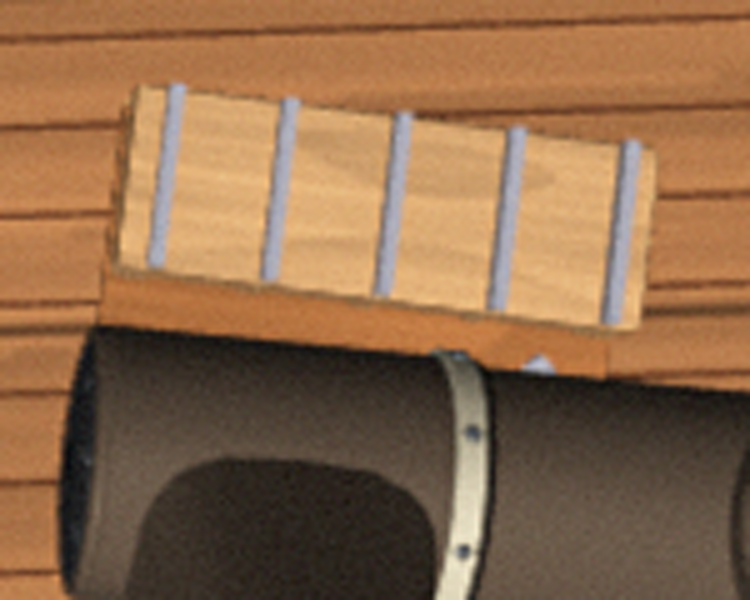

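```bash
cat > j.py <<'E'
from fit import T
from h import *
t=lambda u,v:((u+.5)/5-.5+385,(v+.5)/5-.5+155)
px=[t(*q) for q in [(156,266),(270,280),(382,296),(496,309),(611,324),(177,86),(291,99),(404,113),(517,127),(632,142)]]
L=[[5,y,72] for y in(112,56,0,-56,-112)]+[[95,y,72] for y in(112,56,0,-56,-112)]
f=lambda p:(proj("top",T(p,L))-px).ravel()
J=least_squares(f,[600,-190,-.15]).x; print("jig(top ridges)",J.round(4),f(J).round(1))
print("gaps",T(J,[[5,y,12] for y in(84,28,-28,-84)]).round(1).tolist())
n=onz("top",t(538,354),56); c,s=np.cos(J[2]),np.sin(J[2])
print("nose",n, "expect",np.array([480.8,-252.6])+92.3*np.array([np.cos(-.15),np.sin(-.15)]))
E
python3 j.py | tail -3
```

```text
0.1 -0.3  0.7 -0.2  1.1 -0.3]
gaps [[613.6, -104.7, 12.0], [604.9, -160.0, 12.0], [596.3, -215.3, 12.0], [587.6, -270.7, 12.0]]
nose [ 572.14540396 -264.98908729   56.        ] expect [ 572.06357049 -266.39313963]
```

```bash
python3 -c "
from h import *
f=cv2.imread('pics/side3.png');crop(f,290,250,190,180,3.3,'side3c')"
```

```text
(no output)
```

View pics/side3c.png

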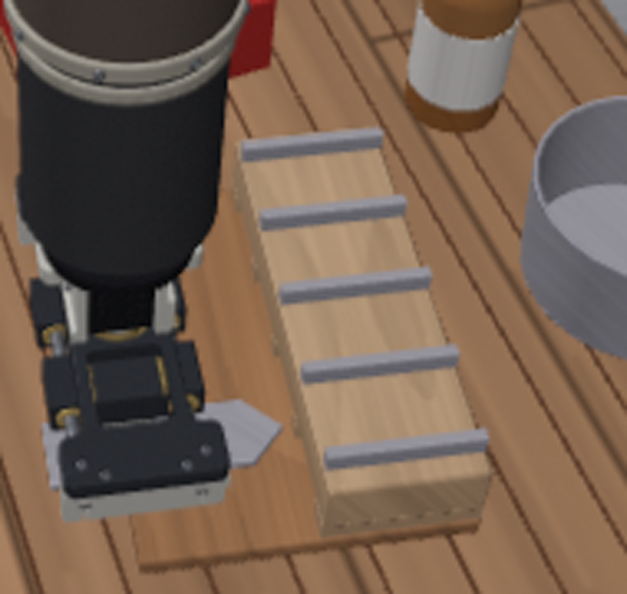

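The top view shows the nose tip at crop (538,355), within about 1.5 mm of the robot's own prediction. That makes the top calibration good enough. Descend and slide in.

```bash

python3 -m crank '[[[0,1.5,15],[0,0,0.004]],[[0,0,15],[0,0,0]],[[0,0,7],[0,0,0]],[[0,0,0],[0,0,0]],[[0,0,0],[0,0,0]]]'
python3 -c "
from h import *
go([556.1,-266.2,50.5],-.155)"
```

```text
clock: 12.28
tcp_pos: [482.0, -254.8, 53.3]
orientation: [-3.132, 0.243, -0.0]
force: [0.4, 0.0, -1.5]
width: 11.9
clk 12.28 tcp [ 482.  -254.8   53.3] w 11.9 F [ 0.4  0.  -1.5] shift [75.  -0.2  2.8] turn [-0. -0.  0.] tool x [ 0.988 -0.154  0.   ]
```

```bash

python3 -m crank '[[[12,0,2.5],[0,0,0]],[[15,0,0],[0,0,0]],[[20,0,0],[0,0,0]],[[20,0,0],[0,0,0]],[[8,0,0],[0,0,0]]]'
python3 -m crank '[[[0,0,0],[0,0,0]],[[0,0,1],[0,0,0]],[[0,0,1],[0,0,0]],[[0,0,0],[0,0,0]],[[0,0,0],[0,0,0]]]'
python3 -c "
from h import *
go([556.1,-266.2,48],-.155)"
```

```text
clock: 12.9
tcp_pos: [557.7, -266.6, 50.5]
orientation: [-3.132, 0.243, -0.001]
force: [-0.1, 0.9, -1.2]
width: 12.1
clock: 13.52
tcp_pos: [555.8, -266.3, 48.7]
orientation: [-3.132, 0.243, -0.0]
force: [0.4, 0.3, -2.5]
width: 12.1
clk 13.53 tcp [ 555.8 -266.3   48.7] w 12.1 F [ 0.4  0.3 -2.5] shift [ 0.3 -0.1  0.7] turn [-0. -0. -0.] tool x [ 0.988 -0.154  0.   ]
```

```bash

python3 -m crank '[[[0,0,1],[0,0,0]],[[0,0,0],[0,0,0]],[[0,0,0],[0,0,0]],[[0,0,0],[0,0,0]],[[0,0,0],[0,0,0]]]'
python3 -m crank '[[[0,0,0],[0,0,0]],[[0,0,0],[0,0,0]],[[0,0,0],[0,0,0]],[[0,0,0],[0,0,0]],[[0,0,-10],[0,0,0]]]' 0.66
python3 -m crank '[[[0,0,-30],[0,0,0]],[[0,0,-40],[0,0,0]],[[0,-50,-20],[0,0,0]],[[0,-50,0],[0,0,-0.11]],[[0,-50,0],[0,0,-0.12]]]'
python3 -m crank '[[[0,-50,0],[0,0,0]],[[0,-50,0],[0,0,0]],[[0,-40,0],[0,0,0]],[[0,0,0],[0,0,0]],[[0,0,0],[0,0,0]]]'
python3 -c "
from h import *
f=shot('side','side4')
f=shot('top','top4');crop(f,240,155,300,120,2.6,'top4c')
go([566.8,140.7,130],.08)"
```

```text
clock: 14.15
tcp_pos: [555.9, -266.3, 48.1]
orientation: [-3.132, 0.243, -0.001]
force: [-1.9, 2.2, 5.1]
width: 11.6
clock: 14.78
tcp_pos: [555.2, -266.2, 57.2]
orientation: [-3.132, 0.243, 0.003]
force: [0.7, 1.0, -0.5]
width: 29.9
clock: 15.4
tcp_pos: [574.1, -116.2, 149.0]
orientation: [-3.139, -0.123, -0.003]
force: [0.5, -1.0, -0.1]
width: 30.0
clock: 16.02
tcp_pos: [563.1, 22.0, 148.2]
orientation: [-3.139, -0.119, -0.001]
force: [0.2, 0.0, -0.1]
width: 29.8
clk 16.12 tcp [563.1  21.3 147.9] w 29.8 F [ 0.2  0.5 -0.5] shift [  12.6 -118.8   18. ] turn [-0.    -0.    -0.006] tool x [0.997 0.074 0.   ]
```

View pics/top4c.png

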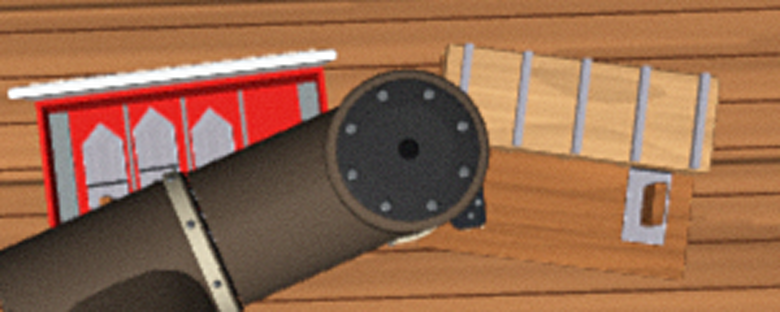

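Blade 1 sits in gap 4 with its tab outward. The other three noses are where they were. Next: lane C.

```bash

python3 -m crank '[[[5,-40,0],[0,0,-0.006]],[[5,-40,0],[0,0,0]],[[5,-39,0],[0,0,0]],[[0,0,20],[0,0,0]],[[0,0,0],[0,0,0]]]'
python3 -c "
from h import *
go([569.8,141,44],.08)"
```

```text
clock: 16.75
tcp_pos: [567.7, 140.7, 126.3]
orientation: [3.138, 0.126, -0.005]
force: [0.5, -0.6, -0.0]
width: 29.8
clk 16.75 tcp [567.7 140.7 126.3] w 29.8 F [ 0.5 -0.6 -0. ] shift [ 2.3 -0.2 82.3] turn [ 0.001  0.003 -0.   ] tool x [ 0.997  0.08  -0.003]
```

```bash

python3 -m crank '[[[2,0,30],[0,0,0]],[[0,0,30],[0,0,0]],[[0,0,15],[0,0,0]],[[0,0,7],[0,0,0]],[[0,0,0],[0,0,0]]]'
python3 -m crank '[[[0,0,0],[0,0,0]],[[0,0,0],[0,0,0]],[[0,0,0],[0,0,0]],[[0,0,0],[0,0,0]],[[0,0,0],[0,0,0]]]' 1 30
python3 -c "
from h import *
go([569.8,141,44],-.155)"
python3 -m crank '[[[0,0,-30],[0,0,0]],[[0,0,-40],[0,0,0]],[[-10,0,-40],[0,0,0]],[[-25,30,0],[0,0,0.118]],[[-10,50,0],[0,0,0.117]]]'
python3 -m crank '[[[0,50,0],[0,0,0]],[[0,50,0],[0,0,0]],[[0,50,0],[0,0,0]],[[0,40,0],[0,0,0]],[[0,0,0],[0,0,0]]]'
python3 -c "
from h import *
go([488,-197.5,55],-.155)"
```

```text
clock: 17.38
tcp_pos: [570.9, 141.9, 46.1]
orientation: [-3.139, -0.127, -0.001]
force: [-0.3, -0.0, 0.3]
width: 29.2
clock: 18.0
tcp_pos: [570.9, 142.2, 46.5]
orientation: [-3.138, -0.128, -0.002]
force: [-1.1, -0.4, 6.8]
width: 11.7
clk 18.00 tcp [570.9 142.2  46.5] w 11.7 F [-1.1 -0.4  6.8] shift [-1.2  1.1  2.5] turn [-0.001 -0.001  0.236] tool x [0.997 0.081 0.001]
clock: 18.62
tcp_pos: [525.5, 59.8, 156.1]
orientation: [-3.131, 0.244, -0.001]
force: [1.2, -0.7, -1.3]
width: 11.8
clock: 19.25
tcp_pos: [496.1, -130.2, 155.3]
orientation: [-3.132, 0.247, 0.001]
force: [-1.3, 0.2, -1.2]
width: 11.7
clk 19.25 tcp [ 496.1 -130.2  155.3] w 11.7 F [-1.3  0.2 -1.2] shift [  2.7  67.8 100.3] turn [-0.     0.001 -0.002] tool x [ 0.988 -0.157 -0.001]
```

```bash

python3 -m crank '[[[2,35,10],[0,0,0]],[[3,34,15],[0,0,-0.002]],[[0,0,35],[0,0,0]],[[0,0,30],[0,0,0]],[[0,0,6],[0,0,0]]]'
python3 -m crank '[[[0,0,2],[0,0,0]],[[0,0,0],[0,0,0]],[[0,0,0],[0,0,0]],[[0,0,0],[0,0,0]],[[0,0,0],[0,0,0]]]'
python3 -c "
from h import *
go([566.1,-211.2,56],-.155)"
```

```text
clock: 19.88
tcp_pos: [490.2, -196.5, 57.8]
orientation: [-3.132, 0.238, 0.006]
force: [0.7, 0.0, -0.5]
width: 11.7
clock: 20.5
tcp_pos: [491.6, -197.0, 58.0]
orientation: [-3.132, 0.239, -0.001]
force: [0.5, -0.5, 0.1]
width: 12.1
clk 20.50 tcp [ 491.6 -197.    58. ] w 12.1 F [ 0.5 -0.5  0.1] shift [75.7  2.7  2. ] turn [-0.    -0.001  0.003] tool x [ 0.988 -0.151  0.001]
```

```bash

python3 -m crank '[[[0,2.5,2],[0,0,0.003]],[[20,0,0],[0,0,0]],[[20,0,0],[0,0,0]],[[20,0,0],[0,0,0]],[[15.5,0,0],[0,0,0]]]'
python3 -m crank '[[[0,0,0],[0,0,0]],[[0,0,1.5],[0,0,0]],[[0,0,1.5],[0,0,0]],[[0,0,0],[0,0,0]],[[0,0,0],[0,0,0]]]'
python3 -c "
from h import *
go([566.1,-211.2,53],-.155)"
```

```text
clock: 21.12
tcp_pos: [566.4, -211.4, 55.3]
orientation: [-3.132, 0.244, 0.0]
force: [-0.7, -0.2, -0.8]
width: 11.6
clock: 21.75
tcp_pos: [564.9, -211.0, 53.4]
orientation: [-3.132, 0.243, 0.0]
force: [-3.8, 1.7, 5.9]
width: 11.9
clk 21.75 tcp [ 564.9 -211.    53.4] w 11.9 F [-3.8  1.7  5.9] shift [ 1.2 -0.   0.4] turn [-0.  0.  0.] tool x [ 0.988 -0.154 -0.   ]
```

```bash

python3 -m crank '[[[0,0,0],[0,0,0]],[[0,0,0],[0,0,0]],[[0,0,0],[0,0,0]],[[0,0,0],[0,0,0]],[[0,0,-10],[0,0,0]]]' 0.66
python3 -m crank '[[[0,0,-30],[0,0,0]],[[0,0,-40],[0,0,0]],[[0,-50,-20],[0,0,0]],[[0,-50,0],[0,0,-0.13]],[[0,-50,0],[0,0,-0.13]]]'
python3 -m crank '[[[0,-50,0],[0,0,0]],[[0,-50,0],[0,0,0]],[[0,-50,0],[0,0,0]],[[0,-50,0],[0,0,0]],[[0,0,0],[0,0,0]]]'
python3 -c "
from h import *
f=shot('side','side5')
f=shot('top','top5');crop(f,240,155,300,120,2.6,'top5c')
go([572.3,196.3,130],.108)"
```

```text
clock: 22.38
tcp_pos: [565.1, -211.1, 62.2]
orientation: [-3.132, 0.243, 0.003]
force: [-0.6, 0.2, 0.3]
width: 30.0
clock: 23.0
tcp_pos: [583.0, -61.0, 154.0]
orientation: [-3.137, -0.171, -0.003]
force: [0.7, -0.7, -1.3]
width: 29.7
clock: 23.62
tcp_pos: [561.4, 139.7, 153.6]
orientation: [-3.136, -0.171, -0.002]
force: [0.4, -1.2, -0.2]
width: 29.8
clk 23.73 tcp [561.3 137.1 153.2] w 29.6 F [-0.3 -0.2  0.8] shift [ 17.2 -57.7  23.2] turn [-0.    -0.    -0.001] tool x [0.994 0.106 0.   ]
```

View pics/top5c.png

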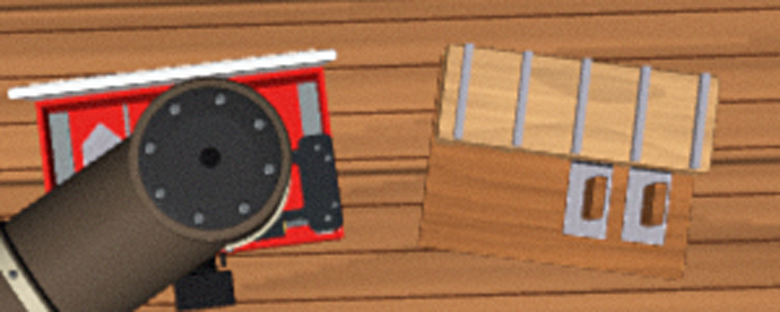

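Two blades are set in gaps 3 and 4, and lane A's nose has not moved. Next: lane B.

```bash

python3 -m crank '[[[8,-29,0],[0,0,0]],[[9,-29,0],[0,0,0]],[[0,0,20],[0,0,0]],[[0,0,0],[0,0,0]],[[0,0,0],[0,0,0]]]'
python3 -c "
from h import *
go([572.3,196.3,45],.108)"
```

```text
clock: 24.35
tcp_pos: [572.7, 195.9, 133.2]
orientation: [-3.137, -0.164, -0.001]
force: [-0.1, 0.4, 0.7]
width: 29.8
clk 24.35 tcp [572.7 195.9 133.2] w 29.8 F [-0.1  0.4  0.7] shift [-0.4 -0.4 88.2] turn [-0.    -0.    -0.003] tool x [0.995 0.105 0.   ]
```

```bash

python3 -m crank '[[[0,0,30],[0,0,-0.003]],[[0,0,30],[0,0,0]],[[0,0,20],[0,0,0]],[[0,0,8],[0,0,0]],[[0,0,0],[0,0,0]]]'
python3 -m crank '[[[0,0,0],[0,0,0]],[[0,0,0],[0,0,0]],[[0,0,0],[0,0,0]],[[0,0,0],[0,0,0]],[[0,0,0],[0,0,0]]]' 1 30
python3 -c "
from h import *
go([572.3,196.3,45],-.155)"
python3 -m crank '[[[0,0,-30],[0,0,0]],[[0,0,-40],[0,0,0]],[[-10,0,-40],[0,0,0]],[[-25,30,0],[0,0,0.132]],[[-10,50,0],[0,0,0.131]]]'
python3 -m crank '[[[0,50,0],[0,0,0]],[[0,50,0],[0,0,0]],[[0,50,0],[0,0,0]],[[0,40,0],[0,0,0]],[[0,0,0],[0,0,0]]]'
python3 -c "
from h import *
go([499,-143,57],-.155)"
```

```text
clock: 24.98
tcp_pos: [572.6, 196.0, 45.1]
orientation: [-3.137, -0.169, -0.0]
force: [-0.6, -0.7, 1.0]
width: 29.8
clock: 25.6
tcp_pos: [572.7, 196.3, 45.5]
orientation: [-3.136, -0.17, -0.002]
force: [-1.1, -0.7, 4.9]
width: 11.5
clk 25.60 tcp [572.7 196.3  45.5] w 11.5 F [-1.1 -0.7  4.9] shift [-0.4 -0.1  0.5] turn [-0.001 -0.001  0.263] tool x [0.994 0.108 0.001]
clock: 26.22
tcp_pos: [528.7, 112.7, 155.1]
orientation: [-3.131, 0.247, -0.001]
force: [0.9, 0.1, -1.3]
width: 11.9
clock: 26.85
tcp_pos: [499.1, -77.2, 154.5]
orientation: [-3.132, 0.249, 0.001]
force: [0.3, -0.5, -1.4]
width: 11.8
clk 26.85 tcp [499.1 -77.2 154.5] w 11.8 F [ 0.3 -0.5 -1.4] shift [10.3 65.  97.4] turn [-0.     0.001 -0.003] tool x [ 0.987 -0.158 -0.001]
```

```bash

python3 -m crank '[[[4,34,10],[0,0,-0.003]],[[5,34,15],[0,0,0]],[[0,0,35],[0,0,0]],[[0,0,30],[0,0,0]],[[0,0,8],[0,0,0]]]'
python3 -m crank '[[[0,0,1],[0,0,0]],[[0,0,0],[0,0,0]],[[0,0,0],[0,0,0]],[[0,0,0],[0,0,0]],[[0,0,0],[0,0,0]]]'
python3 -c "
from h import *
go([574.1,-155.7,55],-.155)
shot('top','top6');f=shot('side');crop(f,290,250,190,180,3.3,'side6c')"
```

```text
clock: 27.48
tcp_pos: [497.5, -143.3, 54.9]
orientation: [3.132, -0.239, -0.005]
force: [-0.1, 0.3, -0.0]
width: 11.8
clock: 28.1
tcp_pos: [498.8, -143.6, 56.0]
orientation: [-3.132, 0.239, -0.001]
force: [-0.2, 0.6, -0.4]
width: 12.0
clk 28.10 tcp [ 498.8 -143.6   56. ] w 12.0 F [-0.2  0.6 -0.4] shift [76.2  0.5  1. ] turn [-0.    -0.001  0.003] tool x [ 0.988 -0.152  0.001]
```

View pics/side6c.png

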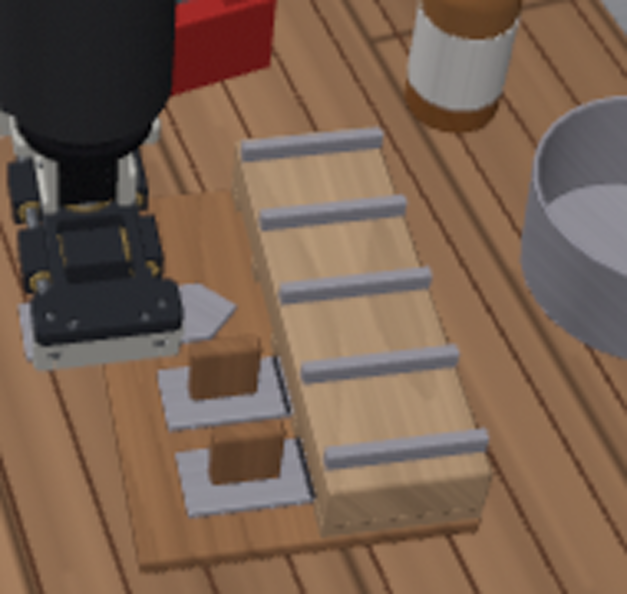

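Blades in gaps 3 and 4 lie flat with their black lines at the face (crop (288,398) and (308,480)). Blade B is held square, nose in line with gap 2. Slide it in.

```bash

python3 -m crank '[[[0,0.5,1],[0,0,0.003]],[[20,0,0],[0,0,0]],[[20,0,0],[0,0,0]],[[20,0,0],[0,0,0]],[[16,0,0],[0,0,0]]]'
python3 -m crank '[[[0,0,0],[0,0,0]],[[0,0,1.5],[0,0,0]],[[0,0,1.5],[0,0,0]],[[0,0,0],[0,0,0]],[[0,0,0],[0,0,0]]]'
python3 -c "
from h import *
go([574.1,-155.7,52],-.155)"
```

```text
clock: 28.82
tcp_pos: [574.4, -156.0, 54.4]
orientation: [-3.132, 0.243, 0.0]
force: [-0.7, -0.2, -1.2]
width: 11.8
clock: 29.45
tcp_pos: [572.9, -155.8, 52.5]
orientation: [-3.132, 0.243, -0.0]
force: [-2.9, 0.5, 7.4]
width: 11.7
clk 29.45 tcp [ 572.9 -155.8   52.5] w 11.7 F [-2.9  0.5  7.4] shift [ 1.2 -0.3  0.5] turn [-0.  0.  0.] tool x [ 0.988 -0.154 -0.   ]
```

```bash

python3 -m crank '[[[0,0,0],[0,0,0]],[[0,0,0],[0,0,0]],[[0,0,0],[0,0,0]],[[0,0,0],[0,0,0]],[[0,0,-10],[0,0,0]]]' 0.66
python3 -m crank '[[[0,0,-30],[0,0,0]],[[0,0,-40],[0,0,0]],[[0,-50,-20],[0,0,0]],[[0,-50,0],[0,0,-0.125]],[[0,-50,0],[0,0,-0.124]]]'
python3 -m crank '[[[0,-50,0],[0,0,0]],[[0,-50,0],[0,0,0]],[[0,0,0],[0,0,0]],[[0,0,0],[0,0,0]],[[0,0,0],[0,0,0]]]'
python3 -c "
from h import *
f=shot('side','side7')
f=shot('top','top7');crop(f,240,155,300,120,2.6,'top7c')
go([558.4,247,130],.094)"
```

```text
clock: 30.08
tcp_pos: [573.0, -155.9, 61.2]
orientation: [-3.132, 0.243, 0.003]
force: [0.8, -0.1, 0.4]
width: 29.8
clock: 30.7
tcp_pos: [591.2, -5.7, 153.0]
orientation: [-3.137, -0.153, -0.003]
force: [1.2, 0.1, -1.2]
width: 29.6
clock: 31.32
tcp_pos: [581.3, 91.6, 151.9]
orientation: [-3.138, -0.146, -0.0]
force: [-0.1, -0.2, 1.0]
width: 29.8
clk 31.43 tcp [581.3  91.4 151.8] w 29.8 F [-0.6  0.4 -0.5] shift [  -8.4 -157.    21.8] turn [-0.    -0.    -0.001] tool x [0.996 0.092 0.   ]
```

View pics/top7c.png

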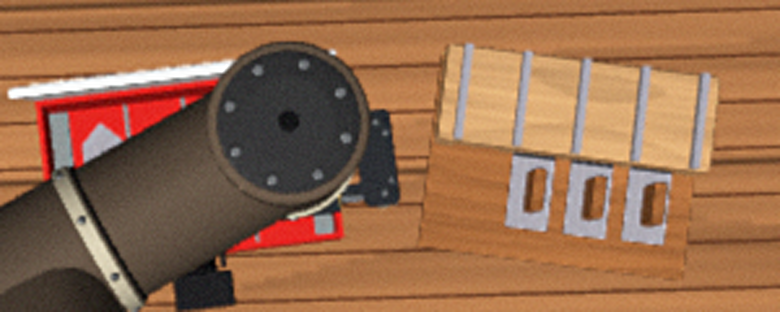

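Three blades are set, in gaps 2–4, and lane A's nose is still at (101,125). Take A.

```bash

python3 -m crank '[[[-2,-40,0],[0,0,0]],[[-2,-40,0],[0,0,0]],[[-2,-40,0],[0,0,0]],[[-2,-37,22],[0,0,0]],[[0,0,0],[0,0,0]]]'
python3 -c "
from h import *
go([558.4,247,41],.094)"
```

```text
clock: 32.05
tcp_pos: [557.7, 248.9, 128.0]
orientation: [3.137, 0.149, -0.003]
force: [0.3, -0.4, -0.4]
width: 30.0
clk 32.05 tcp [557.7 248.9 128. ] w 30.0 F [ 0.3 -0.4 -0.4] shift [ 0.7  1.9 87. ] turn [0.001 0.002 0.001] tool x [ 0.995  0.095 -0.002]
```

```bash

python3 -m crank '[[[0,1,30],[0,0,0]],[[0,0,30],[0,0,0]],[[0,0,18],[0,0,0]],[[0,0,9],[0,0,0]],[[0,0,0],[0,0,0]]]'
python3 -m crank '[[[0,0,0],[0,0,0]],[[0,0,0],[0,0,0]],[[0,0,0],[0,0,0]],[[0,0,0],[0,0,0]],[[0,0,0],[0,0,0]]]' 1 30
python3 -c "
from h import *
go([558.4,247,41],-.155)"
python3 -m crank '[[[0,0,-30],[0,0,0]],[[0,0,-40],[0,0,0]],[[-10,0,-40],[0,0,0]],[[-25,30,0],[0,0,0.125]],[[-10,50,0],[0,0,0.124]]]'
python3 -m crank '[[[0,50,0],[0,0,0]],[[0,50,0],[0,0,0]],[[0,50,0],[0,0,0]],[[0,40,0],[0,0,0]],[[0,0,0],[0,0,0]]]'
python3 -c "
from h import *
go([507,-88,55],-.155)"
```

```text
clock: 32.67
tcp_pos: [558.9, 246.3, 42.7]
orientation: [3.138, 0.146, -0.001]
force: [-0.7, -0.2, 0.4]
width: 29.8
clock: 33.3
tcp_pos: [559.0, 247.3, 43.6]
orientation: [-3.137, -0.148, -0.002]
force: [-1.5, -1.4, 6.7]
width: 11.8
clk 33.30 tcp [559.  247.3  43.6] w 11.8 F [-1.5 -1.4  6.7] shift [-0.6  0.2  2.6] turn [-0.001 -0.001  0.249] tool x [0.996 0.094 0.001]
clock: 33.92
tcp_pos: [514.2, 164.3, 153.1]
orientation: [-3.131, 0.246, -0.001]
force: [0.9, -0.1, -2.0]
width: 12.0
clock: 34.55
tcp_pos: [484.6, -25.6, 152.5]
orientation: [-3.131, 0.248, 0.001]
force: [-0.2, -0.7, -1.2]
width: 12.1
clk 34.55 tcp [484.6 -25.6 152.5] w 12.1 F [-0.2 -0.7 -1.2] shift [32.  58.2 97.5] turn [-0.     0.001 -0.003] tool x [ 0.988 -0.157 -0.001]
```

```bash

python3 -m crank '[[[16,30,10],[0,0,-0.003]],[[16,29,15],[0,0,0]],[[0,0,35],[0,0,0]],[[0,0,30],[0,0,0]],[[0,0,8],[0,0,0]]]'
python3 -m crank '[[[0,0,1],[0,0,0]],[[0,0,0],[0,0,0]],[[0,0,0],[0,0,0]],[[0,0,0],[0,0,0]],[[0,0,0],[0,0,0]]]'
python3 -c "
from h import *
go([583,-100.6,53],-.155)"
```

```text
clock: 35.17
tcp_pos: [507.2, -86.5, 52.9]
orientation: [3.132, -0.238, -0.005]
force: [0.7, 0.0, -1.8]
width: 11.8
clock: 35.8
tcp_pos: [508.5, -86.6, 54.0]
orientation: [-3.132, 0.239, -0.001]
force: [-1.3, -0.4, -0.9]
width: 12.0
clk 35.80 tcp [508.5 -86.6  54. ] w 12.0 F [-1.3 -0.4 -0.9] shift [75.8  2.5  1.1] turn [-0.001 -0.001  0.003] tool x [ 0.988 -0.151  0.001]
```

```bash

python3 -m crank '[[[0,2.3,1],[0,0,0.003]],[[20,0,0],[0,0,0]],[[20,0,0],[0,0,0]],[[20,0,0],[0,0,0]],[[16,0,0],[0,0,0]]]'
python3 -m crank '[[[0,0,0],[0,0,0]],[[0,0,1.5],[0,0,0]],[[0,0,1.5],[0,0,0]],[[0,0,0],[0,0,0]],[[0,0,0],[0,0,0]]]'
python3 -m crank '[[[0,0,0],[0,0,0]],[[0,0,0],[0,0,0]],[[0,0,0],[0,0,0]],[[0,0,0],[0,0,0]],[[0,0,-10],[0,0,0]]]' 0.66
python3 -m crank '[[[0,0,-30],[0,0,0]],[[0,0,-40],[0,0,0]],[[-40,-20,-40],[0,0,0]],[[-40,-50,-40],[0,0,-0.12]],[[0,-50,-30],[0,0,-0.12]]]' 1
python3 -m crank '[[[-10,-50,0],[0,0,0]],[[0,-50,0],[0,0,0]],[[0,-50,0],[0,0,0]],[[0,0,0],[0,0,0]],[[0,0,0],[0,0,0]]]'
python3 -c "
from h import *
f=shot('side','side8');crop(f,290,250,150,130,5,'side8c')
f=shot('top','top8');crop(f,385,155,150,120,5,'top8c')
go([483,157,200],.094)"
```

```text
clock: 36.42
tcp_pos: [583.7, -101.0, 52.4]
orientation: [-3.132, 0.244, 0.0]
force: [0.8, -0.4, -0.0]
width: 11.7
clock: 37.05
tcp_pos: [582.3, -100.7, 50.6]
orientation: [-3.132, 0.243, -0.0]
force: [-3.9, 0.7, 7.4]
width: 12.0
clock: 37.67
tcp_pos: [582.4, -100.8, 59.2]
orientation: [3.132, -0.243, -0.003]
force: [0.9, 0.5, 0.6]
width: 29.7
clock: 38.3
tcp_pos: [520.4, 21.7, 235.4]
orientation: [-3.137, -0.138, -0.003]
force: [1.4, -0.3, 0.3]
width: 0.5
clock: 38.92
tcp_pos: [499.1, 169.7, 233.2]
orientation: [-3.138, -0.135, -0.0]
force: [-0.1, -0.6, -0.1]
width: 0.4
clk 39.02 tcp [499.3 168.9 233.1] w 0.8 F [ 0.4 -0.7  0.5] shift [-17.3  10.5  33.1] turn [-0.   -0.   -0.01] tool x [0.996 0.084 0.   ]
```

View pics/side8c.png

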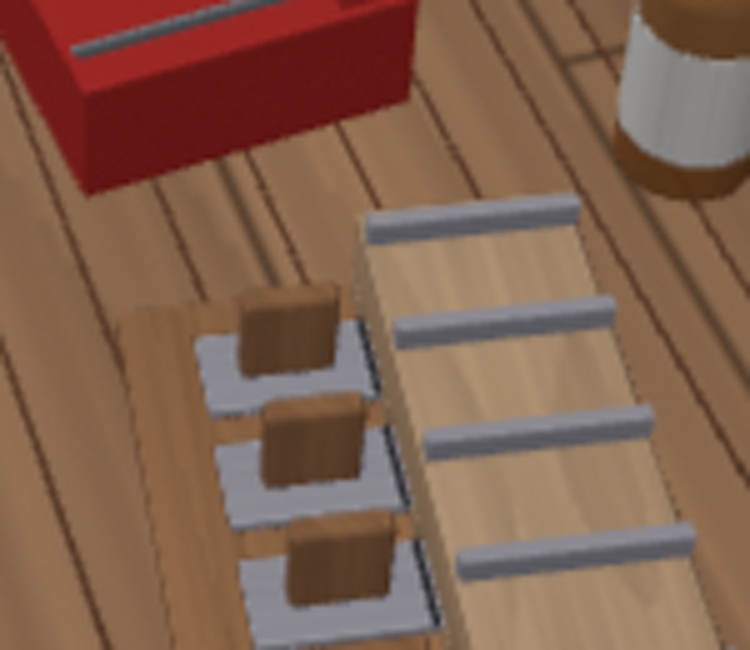

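View pics/top8c.png

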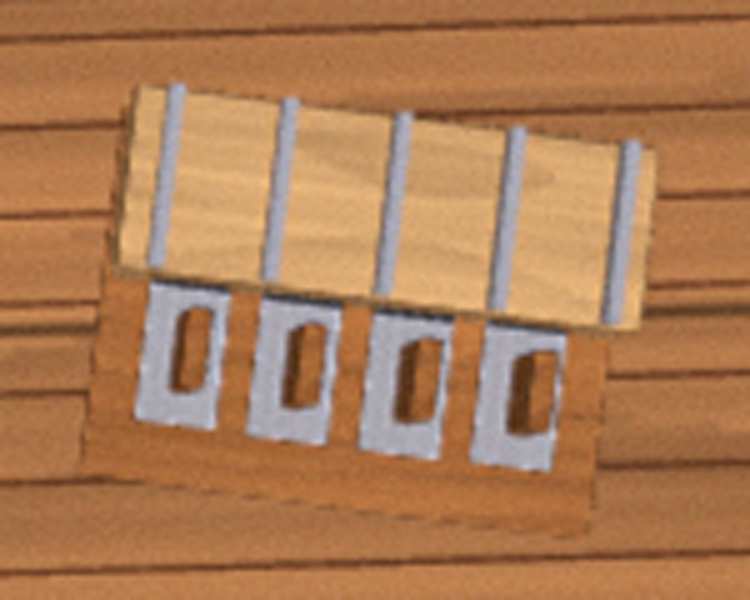

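```bash
cat >> j.py <<'E'
inj=lambda p:T([0,0,-J[2]],[[p[0]-J[0],p[1]-J[1],p[2]]])[0]
for q,z in [((175,424),17),((287,440),17),((400,455),17),((510,467),17),((84,474),12),((590,535),12)]: print("top",inj(onz("top",t(*q),z)).round(1))
s=lambda u,v:((u+.5)/5-.5+290,(v+.5)/5-.5+250)
for q,z in [((203,375),17),((224,487),17),((248,600),17),((369,360),17),((395,470),17),((427,585),17)]: print("side",inj(onz("side",s(*q),z)).round(1))
p=proj("side",T(J,[[5,y,17] for y in (84,28,-28)])); print("face foot in side crop",((p-[290,250]+.5)*5-.5).round(0).tolist())
E
python3 j.py|tail -13
```

```text
top [-64.2  83.2  17. ]
top [-65.1  27.2  17. ]
top [-65.4 -29.1  17. ]
top [-64.4 -83.7  17. ]
top [-94.3 124.4  12. ]
top [ -92.6 -128.1   12. ]
side [-61.9  82.5  17. ]
side [-62.8  25.9  17. ]
side [-62.5 -27.4  17. ]
side [ 7.2 80.8 17. ]
side [ 6.  24.7 17. ]
side [  6.7 -30.1  17. ]
face foot in side crop [[362.0, 355.0], [391.0, 464.0], [422.0, 581.0]]
```

All four blades sit in their gaps: the rear edges measure −64 to −65 mm in the jig frame against −65 expected. The lid's outer face is on its far side, so I'll go up and over, then sweep it shut along its arc.

```bash

python3 -m crank '[[[0,5,-30],[0,0,-0.005]],[[0,5,-33],[0,0,0]],[[30,0,0],[0,0,0]],[[40,0,0],[0,0,0]],[[45,0,0],[0,0,0]]]' 1
python3 -m crank '[[[45,0,0],[0,0,0]],[[45,0,0],[0,0,0]],[[10,0,0],[0,0,0]],[[0,0,0],[0,0,0]],[[0,0,0],[0,0,0]]]'
python3 -c "
from h import *
go([597.5+.996*112,168+.089*112,232],.089)"
```

```text
clock: 39.65
tcp_pos: [616.0, 168.7, 296.6]
orientation: [-3.138, -0.139, -0.002]
force: [-0.1, 0.2, 0.9]
width: 0.3
clock: 40.28
tcp_pos: [713.6, 178.5, 296.5]
orientation: [-3.138, -0.141, -0.001]
force: [0.4, -0.7, 0.2]
width: 0.2
clk 40.27 tcp [713.6 178.5 296.5] w 0.2 F [ 0.4 -0.7  0.2] shift [-4.7  0.2 64.5] turn [-0.    -0.001  0.001] tool x [0.996 0.089 0.001]
```

```bash

python3 -m crank '[[[0,0,32],[0,0,0]],[[0,0,33],[0,0,0]],[[-15,0,0],[0,0,0]],[[-15,0,0],[0,0,0]],[[-6,0,0],[0,0,0]]]'
python3 -m crank '[[[-18,0,3],[0,0,0]],[[-17,0,4],[0,0,0]],[[-20,0,9],[0,0,0]],[[-19,0,10],[0,0,0]],[[0,0,0],[0,0,0]]]'
python3 -c "
from h import *
go([597.5+.996*6,168+.089*6,204],.089)
f=shot('side');crop(f,200,80,250,220,2.4,'side9')"
```

```text
clock: 40.9
tcp_pos: [677.5, 176.0, 232.4]
orientation: [-3.137, -0.142, -0.003]
force: [1.8, -0.5, -0.8]
width: 0.7
clock: 41.52
tcp_pos: [603.8, 169.2, 205.6]
orientation: [-3.138, -0.142, -0.001]
force: [1.2, -0.2, 1.5]
width: 0.5
clk 41.52 tcp [603.8 169.2 205.6] w 0.5 F [ 1.2 -0.2  1.5] shift [-0.4  0.7  1.6] turn [-0.001 -0.001  0.002] tool x [0.996 0.091 0.001]
```

View pics/side9.png

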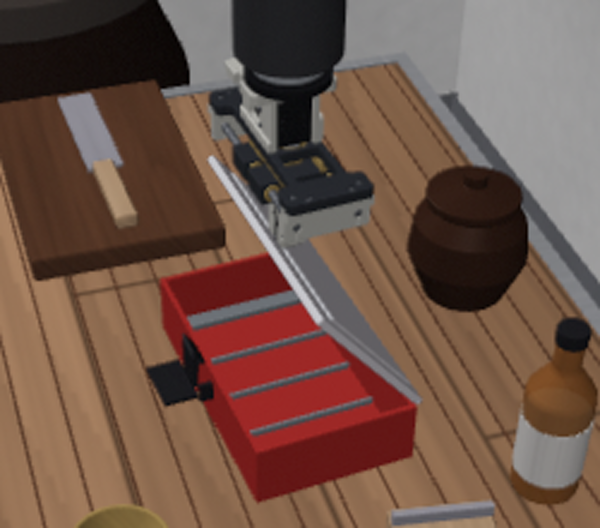

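The case is empty and the finger is holding the lid partway down. Continue along the arc.

```bash

python3 -m crank '[[[-16,0,15],[0,0,0]],[[-15,0,16],[0,0,0]],[[-11,0,19],[0,0,0]],[[-10,0,19],[0,0,0]],[[-8,0,28],[0,0,0]]]'
python3 -m crank '[[[-1,0,8],[0,0,0]],[[0,0,6],[0,0,0]],[[0,0,3],[0,0,0]],[[0,0,2],[0,0,0]],[[0,0,0],[0,0,0]]]'
python3 -c "
from h import *
go([597.5-.996*55,168-.089*55,91],.089)"
```

```text
clock: 42.2
tcp_pos: [546.5, 164.6, 108.8]
orientation: [-3.137, -0.142, -0.005]
force: [1.3, 0.2, 0.9]
width: 0.7
clock: 42.82
tcp_pos: [544.5, 164.0, 91.3]
orientation: [-3.138, -0.142, -0.002]
force: [-9.4, -0.4, 21.2]
width: 0.1
clk 42.83 tcp [544.5 164.   91.3] w 0.1 F [-9.4 -0.4 21.2] shift [-1.9  0.7  0.3] turn [-0.    -0.001  0.002] tool x [0.996 0.09  0.001]
```

```bash

python3 -m crank '[[[0,0,-15],[0,0,0]],[[0,0,-40],[0,0,0]],[[0,0,-50],[0,0,0]],[[-20,-20,-30],[0,0,0]],[[-20,-50,0],[0,0,0]]]'
python3 -m crank '[[[-20,-50,0],[0,0,0]],[[-10,-50,0],[0,0,0]],[[0,-40,0],[0,0,0]],[[0,0,0],[0,0,0]],[[0,0,0],[0,0,0]]]'
python3 -c "
from h import *
f=shot('side','side10');g=shot('top','top10')
a=cv2.resize(f[150:400,240:480],None,fx=1.6,fy=1.6);b=cv2.resize(g[150:400,235:495],None,fx=1.6,fy=1.6)
cv2.imwrite('pics/end.png',np.hstack([a,b]))
for n,q in(('side',f),('top',g)):
    o=cv2.imread(f'pics/{n}0.png'); d=cv2.absdiff(o,q).max(2)
    m=((q[150:300,230:400].min(2)>170)).astype(np.uint8)*255
    print(n,(poly(m)+[230,150]).tolist())
go([0,0,0])"
```

```text
clock: 43.45
tcp_pos: [499.2, 230.3, 227.8]
orientation: [-3.135, -0.137, -0.008]
force: [1.0, 2.4, -0.7]
width: 0.2
clock: 44.08
tcp_pos: [455.5, 366.5, 224.1]
orientation: [-3.138, -0.142, 0.0]
force: [-0.4, -0.6, -0.9]
width: 0.7
side [[325, 180], [264, 195], [303, 265], [371, 246]]
top [[363, 181], [253, 194], [261, 262], [371, 249]]
clk 44.17 tcp [455.7 365.8 224.1] w 0.3 F [-0.6 -0.4  0.5] shift [-486.5  323.9  224. ]  tool x [0.996 0.089 0.   ]
```

The lid's corners are at exactly the same pixels as at the start, so it is shut and caught. My picture views are used up, so I'll check the jig and bystanders numerically before handing in.

```bash
python3 -c "
from h import *
R=lambda n:cv2.imread('pics/%s.png'%n)
def d(a,b,x0,y0,x1,y1):
    k=lambda i:cv2.GaussianBlur(i,(3,3),0)[y0:y1,x0:x1]
    m=cv2.absdiff(k(R(a)),k(R(b))).max(2); return int((m>35).sum()),int(m.max())
print('jig top8/10',d('top8','top10',395,165,520,270),'jig side8/10',d('side8','side10',310,290,440,420))
for n,b in dict(bowl=(375,280,418,325),pestle=(440,305,542,332),sauce=(372,112,410,158),knife=(82,222,217,311)).items(): print(n,d('top0','top10',*b))
for g in('top10',): 
    i=R(g)[195:250,400:515].astype(int); m=((i.max(2)-i.min(2)<40)&(i.min(2)>130)).astype(np.uint8)
    n,l,s,c=cv2.connectedComponentsWithStats(m); print([(s[k,4],(c[k]+[400,195]).round(1).tolist()) for k in range(1,n) if s[k,4]>60])
"
```

```text
jig top8/10 (0, 19) jig side8/10 (0, 7)
bowl (0, 11)
pestle (0, 11)
sauce (0, 11)
knife (2450, 191)
[(np.int32(64), [508.8, 206.7]), (np.int32(296), [420.2, 226.5]), (np.int32(285), [442.3, 229.5]), (np.int32(280), [464.3, 232.6]), (np.int32(260), [486.3, 235.1])]
```

```bash
python3 -c "
from h import *
R=lambda n:cv2.imread('pics/%s.png'%n)
for a,b,x0,y0,x1,y1 in(('side0','side10',222,116,262,175),('top0','top8',85,250,210,282),('top0','top10',85,250,150,282)):
    print(a,b,int((cv2.absdiff(R(a),R(b))[y0:y1,x0:x1].max(2)>45).sum()))
from plant import ctrl
print(ctrl.get_obs()['force'].round(1)); ctrl.finish_job()"
```

```text
side0 side10 318
top0 top8 0
top0 top10 232
[-0.6 -0.4  0.5]
the job is handed in; nothing more can be done
```

The job is handed in at about 44 s of the 208 s allowed; `finish_job` gives no verdict. I pressed the latch and the lid sprang open. I then moved all four blades from the case into gaps 4, 3, 2 and 1 and swept the lid shut until it caught.

**What the last checks showed**
- **Blades:** measured from above, their rear ends lie 64.2 to 65.4 mm in front of the jig's origin, against 65 mm when set right. Sideways they are within about 1.2 mm of the gap middles. Measured against the sill's front edge instead, the lines could be up to about 2 mm short of the face, still inside the 6 mm limit. The jig pictures did not change after the blades were set.
- **Lid:** its corners are at exactly the same pixels as at the start in both views, so it is shut, and it stayed down after I let go. I inferred that the latch caught; I did not see it directly.
- **Case:** it was seen empty just before the lid closed.
- **Bystanders:** the bowl, pestle and bottle show no change from the start.

**Checks that failed or disagreed**
- **Side camera:** it puts the black lines 1 to 2 mm past the face and the rear ends 2 to 3 mm further in than expected. I trusted the top view, which matched the robot's own position to about 1.5 mm at one blade's nose.
- **Knife:** the last pictures differ there from the start, which I put down to the arm being in the way. It was unchanged in the top picture before the lid was closed, and the gripper was about 220 mm above the table when it moved aside at the end.
- **Last picture:** I had used all 16 views, so the final checks were by numbers only.
- **Contact force:** pressing the lid shut reached about 21 N.

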